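# Square up the spacer plate and lay on the housing cover

### The job

The spacer plate has been left crooked on top of the bolted-down filter housing: slide it with the fingers until its edges are flush with the housing all round and let go of it. Then take the cover from the bench by its lug and lay it gently on the spacer, flush with spacer and housing all round. Leave the alternator, oil filter, spray can and wrench where they are.

Things in the scene. Friction and masses are not known exactly. Their poses are not given: they have to be found in the camera images.
- housing: Filter housing, a grey-painted casting bolted to the bench, immovable. Its head is a solid rectangular block 130 mm (own x) by 100 mm (own y), from 32 mm to 80 mm above the bench, with a flat top at 80 mm; below it a narrower foot (110 x 80 mm) and four low feet, under 22 mm high, that reach 100 mm from the centre. Origin: centre of its underside, on the bench; z up.
- housing_top (a point): Centre of the flat top of the housing, 80 mm above the bench. Axes as the housing's.
- spacer: Spacer plate, a solid flat steel plate 130 mm (own x) by 100 mm (own y), 18 mm thick, 0.6 kg, lying loose on top of the housing, shifted and turned by up to half a radian. Same outline as the housing's top, no handle, too wide to grip: push its edges. Its corner bolt holes and centre circle are only surface marks. Origin: centre of its underside; z up. Either way round (half a turn) is the same.
- cover: Cover, an aluminium plate 130 mm (own x) by 100 mm (own y), 14 mm thick, with a solid block lug standing on its middle: 60 mm (own x) by 30 mm (own y), 42 mm tall, so its top is 56 mm above the underside. 0.5 kg. Starts flat on the bench to one side of the housing, left or right, in any direction. Origin: centre of its underside; z up. Either way round (half a turn) is the same.
- cover_lug (a point): Centre of the top of the cover's lug, 56 mm above the cover's underside. Axes as the cover's.
- alternator: Alternator, about 104 mm diameter, 125 mm long along own x (from -73 to +52 mm), 112 mm high, lying on two lugs on the bench on the other side of the housing from the cover; 2.5 kg. Bystander. Origin: on the bench under its middle.
- oil_filter: Dark steel oil filter canister standing on the bench beyond the housing, 76 mm diameter, 94 mm high. Bystander. Origin: centre of its underside.
- spray_can: White spray can standing on the bench beyond the housing, 62 mm diameter, 175 mm high. Bystander. Origin: centre of its underside.
- wrench: Steel wrench, 170 mm long along own x, lying flat on the bench between robot and housing. Bystander. Origin: the middle of its underside.
Mind the look-alikes: they are no part of the job. What is shaped like the housing but brown or green is not meant. Of the things that look like the spacer, the largest one is meant.

How it is judged:
By the outcome, as a careful person would: the job done as asked, in the order asked, and still so for the second after the job is handed in, with the robot touching nothing.
It also fails if it takes over 72 s, if anything falls off the work surface, if the arm or the gripper's body presses on something with over 40 N, if the wrist force passes 120 N, or if a joint passes its speed limit or range.

### The arm

A 7-joint arm with a two-finger parallel gripper is mounted at the origin on the work surface. World frame = base frame: x ahead of the robot, y to its left, z up, the work surface at z = 0. Lengths are in m, angles in rad, forces in N, time in s.
With the tool pointing down it reaches from about 0.4 to 0.875 m from the base axis. Payload 19.3 kg.
Tool frame: the origin (TCP) lies at the very end of the fingers, on their centre line; the grasp point (between the pads) lies 19 mm behind it; z points along the fingers, y is the direction in which the jaws open and shut (so a half turn about z gives the same grasp; the last joint's range is limited). The gripper opens to 85 mm and grips with 20 to 120 N. Pads are 22 mm wide; open, the fingers measure 114 mm over their backs; the gripper's body (76 mm by 85 mm) begins 54 mm behind the grasp point. The pads swing forward as they close: fully open they stand 13 mm farther back than shut.
Start: joints at [-0.07, 0.521, -0.036, 1.599, 0.021, 1.021, -0.113], TCP at [0.625, -0, 0.231] pointing down, gripper open.
Joint ranges: [-2.91, 2.91], [-0.3, 2.13], [-1.5, 1.42], [0.17, 2.43], [-1.26, 4.41], [0.16, 1.93], [-2.52, 2.52]. Speed limits (rad/s): [1.89, 1.89, 2.39, 2.39, 3.01, 3.01, 3.01].

### API

Orientations are given as [roll, pitch, yaw] about the fixed x, y, z axes, in that order (R = Rz(yaw) Ry(pitch) Rx(roll)).
In Python, from workcell import bot, vision, job_done gives the robot as it stands.
- The arm moves only by the tool arm_command, never from a script. Its arguments are lists of equal length, an entry for each row: "gripper": the finger opening in cm, from 0 to 8.54; "slide": the shift along the tool's x, y, z in cm, a list of three; "turn": the turn, a rotation vector about the tool's x, y, z in degrees, a list of three. A call has 1 to 5 rows; each row is the pose to reach, as a shift and turn from the pose commanded when the call began, along the tool's axes at that moment; what a row does not reach only later rows make up. A row lasts 1/8 s, in which the tool goes at most 62.5 mm and 10.7 degrees, less where a joint would pass 70% of its speed; a pose out of reach is approached as far as the arm can. A call with a gripper value outside its range is refused whole. The fingers move at their own pace and stop on an object; "force" is the grip in N (left out, the last holds). Time passes only in rows, so rows that repeat a pose let the fingers close. It gives the time, the measured TCP pose, the force and the opening at its end, in the units of the state.
- bot.observe(): the state, without advancing time (a new reading comes with each control period).
- vision.grab_frame(name): name is "scene" or "side" or "wrist"; returns the picture (420x560x3 uint8, blue, green, red); there is no depth.
- vision.camera_model(name): a dict with "mtx" (3x3 intrinsics, pixels), "T" (4x4, takes a point from camera to world coordinates). Camera axes: x right, y down, z forward; pixel columns grow to the right and rows downward; lengths in m; the calibration is good to about 2 mm. A picture is of the moment at which its call begins: read the wrist's pose just before it. camera_model takes no time and is no camera call; for the wrist camera it gives the pose at the moment of the call.
- job_done(): hands the job in, once; it reports no verdict.
The state is a dict: "clock": time; "qpos": joint angles; "qd": joint speeds; "joint_efforts": joint torques, N m; "position": TCP position; "tool_rot": TCP orientation; "force": force on the tool from outside, world axes, zero at the start; "moment": the same for the moment, N m; "grip_width": finger opening in m.
Only numpy, scipy, OpenCV 4.12 (cv2) and the standard library are available. Lean on these libraries where they do the work, as an engineer would, in place of code of your own. Each camera call takes 0.05 s, during which the arm holds its last target. There are 200 camera calls.

## Working session

There is one attempt and no reset: what is moved stays moved. The work goes in short steps, Python scripts to look and compute and a tool call to move; the robot and the scene stay as the last step left them, time stands still between calls to the robot, and variables do not carry over. Pictures are saved under pics/ and viewed, about 8 in all and at most 12, crops included, and the job is handed in when it is done.

Besides the shell and the picture viewer there is one more tool, called after "Request:" by a JSON object that holds its "fn" and its "kwargs", one argument or row to a line. arm_command: Moves the arm, as the interface text tells. Its arguments: {"type":"object","properties":{"gripper":{"type":"array","items":{"type":"number"}},"slide":{"type":"array","items":{"type":"array","items":{"type":"number"}}},"turn":{"type":"array","items":{"type":"array","items":{"type":"number"}}},"force":{"type":"number"}},"required":["gripper","slide","turn"]}

```bash
mkdir -p pics; ls; python3 - <<'E'
from workcell import bot, vision
import cv2,numpy as np
print(bot.observe())
for n in ("scene","side","wrist"):
    im=vision.grab_frame(n); cv2.imwrite(f"pics/{n}0.png",im)
    m=vision.camera_model(n); print(n,np.round(m["mtx"],1).tolist(),np.round(m["T"],3).tolist())
E
```

```text
pics
{'clock': 0.0, 'qpos': array([-0.07012974,  0.52204272, -0.03631345,  1.60004893,  0.0211982 ,
        1.02109019, -0.11282286]), 'qd': array([ 7.62905403e-04,  1.88109086e-04,  1.39655485e-03, -6.95336485e-04,
        2.43815164e-04,  6.85128809e-05,  1.36233602e-03]), 'joint_efforts': array([-4.24098413e-03, -9.27110124e+01,  1.97758444e+00, -3.69928443e+01,
        1.76317629e-02,  8.19846697e-03, -6.58496788e-05]), 'position': array([ 6.24637752e-01, -9.07388562e-05,  2.30693351e-01]), 'tool_rot': array([-3.14039197e+00,  9.25122389e-05,  1.57068100e+00]), 'force': array([ 0.66213808,  0.07744081, -0.16453917]), 'moment': array([-0.03178562, -0.03227916, -0.0424545 ]), 'grip_width': 0.08550187814817757}
scene [[452.1, 0.0, 278.8], [0.0, 452.1, 214.0], [0.0, 0.0, 1.0]] [[-0.644, 0.596, -0.48, 0.979], [0.765, 0.504, -0.401, 0.401], [0.003, -0.626, -0.78, 0.843], [0.0, 0.0, 0.0, 1.0]]
side [[469.7, 0.0, 278.6], [0.0, 469.7, 215.4], [0.0, 0.0, 1.0]] [[0.985, -0.095, 0.146, 0.337], [-0.174, -0.601, 0.78, -0.87], [0.013, -0.794, -0.608, 0.761], [0.0, 0.0, 0.0, 1.0]]
wrist [[350.5, 0.0, 281.9], [0.0, 350.5, 216.7], [0.0, 0.0, 1.0]] [[1.0, 0.001, -0.001, 0.625], [0.001, -0.964, -0.267, 0.067], [-0.001, 0.267, -0.964, 0.374], [0.0, 0.0, 0.0, 1.0]]
```

View pics/scene0.png

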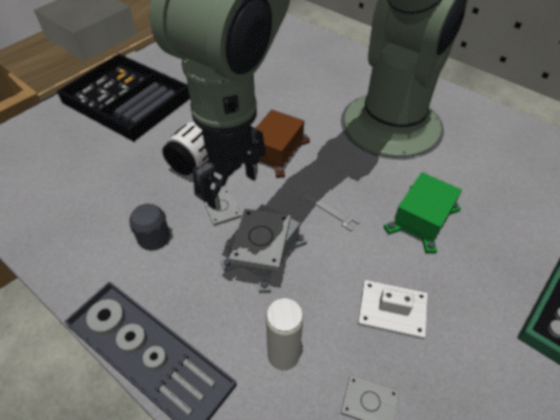

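View pics/side0.png

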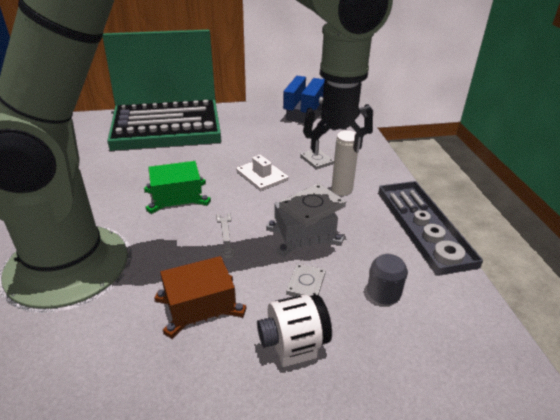

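View pics/wrist0.png

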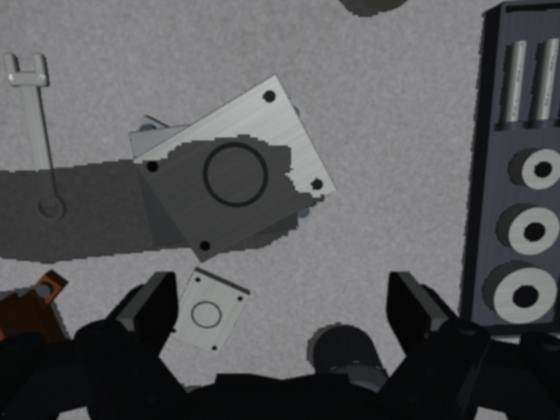

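The scene view shows the spacer on the housing at about (262,237), the cover at (394,308) and the look-alike plates at (222,207) and (370,400). The wrist view shows the spacer with corners near (277,75), (335,188), (205,262) and (135,162), partly in shadow. I'll zoom in with the contrast raised.

```bash
cat > h.py <<'E'
import numpy as np, cv2
from workcell import bot, vision
def ray(n,uv,z,m=None):
    m=m or vision.camera_model(n); T=m["T"]
    d=T[:3,:3]@np.linalg.inv(m["mtx"])@np.array([uv[0],uv[1],1.]); o=T[:3,3]
    return o+d*(z-o[2])/d[2]
def proj(n,P,m=None):
    m=m or vision.camera_model(n); T=np.linalg.inv(m["T"]); p=T[:3,:3]@np.asarray(P,float)+T[:3,3]
    q=m["mtx"]@p; return q[:2]/q[2]
def two(n1,uv1,n2,uv2,m1=None,m2=None):
    A=[];b=[]
    for n,uv,m in((n1,uv1,m1),(n2,uv2,m2)):
        m=m or vision.camera_model(n);T=m["T"]
        d=T[:3,:3]@np.linalg.inv(m["mtx"])@np.array([uv[0],uv[1],1.]);d/=np.linalg.norm(d)
        Q=np.eye(3)-np.outer(d,d);A.append(Q);b.append(Q@T[:3,3])
    X=np.linalg.lstsq(np.vstack(A),np.hstack(b),rcond=None)[0]; return X
def refine(im,poly,r=5):
    """sub-pixel corners of a quadrilateral: strongest gradient across each side, robust line fits"""
    g=cv2.GaussianBlur(cv2.cvtColor(im,cv2.COLOR_BGR2GRAY),(0,0),0.8).astype(np.float32)
    p=np.array(poly,float);L=[]
    for i in range(len(p)):
        a,b=p[i],p[(i+1)%len(p)];t=(b-a)/np.linalg.norm(b-a);n=np.array([-t[1],t[0]])
        s=np.linspace(.1,.9,60);k=np.arange(-r,r+.01,.25)
        pts=(a+np.outer(s,b-a))[:,None]+k[None,:,None]*n
        v=cv2.remap(g,pts[...,0].astype(np.float32),pts[...,1].astype(np.float32),cv2.INTER_LINEAR)
        d=np.abs(np.gradient(v,axis=1));j=d.argmax(1);e=pts[np.arange(60),j]
        e=e[d.max(1)>np.median(d.max(1))*.5]
        l=cv2.fitLine(e.astype(np.float32),cv2.DIST_WELSCH,0,.01,.01).ravel()
        L.append(np.cross([l[2],l[3],1],[l[2]+l[0],l[3]+l[1],1]))
    c=[np.cross(L[i-1],L[i]) for i in range(len(p))]
    return np.array([q[:2]/q[2] for q in c])
def rect(P):
    P=np.array(P)[:,:2];e=np.roll(P,-1,0)-P
    l=np.linalg.norm(e,axis=1)
    a=e[0] - e[2]; b=e[1]-e[3]
    L=a if np.linalg.norm(a)>np.linalg.norm(b) else b
    return P.mean(0),np.degrees(np.arctan2(L[1],L[0]))%180,l
E
python3 - <<'E'
from h import *
a=cv2.imread("pics/wrist0.png")[60:275,110:350]
b=cv2.imread("pics/scene0.png")[195:300,205:315]
c=cv2.imread("pics/side0.png")[180:255,260:350]
g=lambda i:(255*(i/255.)**.55).astype(np.uint8)
A=cv2.resize(g(a),(528,473),interpolation=cv2.INTER_CUBIC)
B=cv2.resize(g(b),(270,258),interpolation=cv2.INTER_CUBIC);C=cv2.resize(g(c),(270,225),interpolation=cv2.INTER_CUBIC)
o=np.zeros((490,800,3),np.uint8);o[:473,:528]=A;o[:258,530:]=B;o[260:485,530:]=C
cv2.imwrite("pics/z1.png",o)
E
```

```text
(no output)
```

View pics/z1.png

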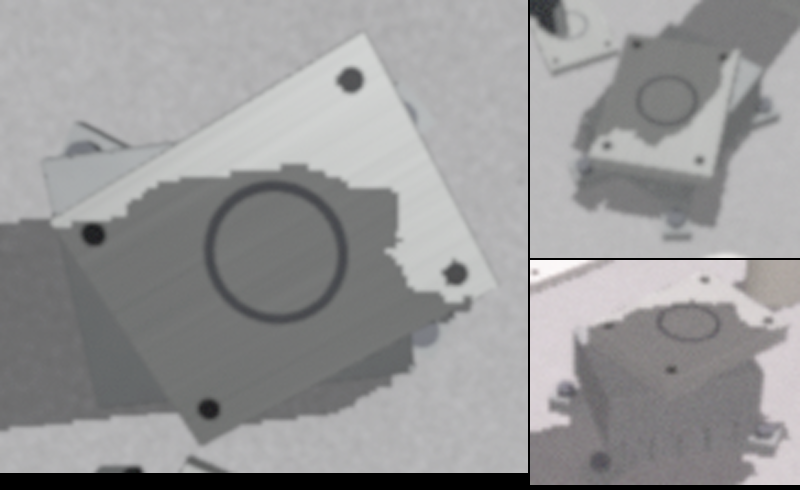

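The zoom shows the spacer turned about 31° and the housing's top-left corner and top and left edges showing under it, at about 8°. Next I'll compute the poses.

```bash
python3 - <<'E'
from h import *
w=cv2.imread("pics/wrist0.png");s=cv2.imread("pics/scene0.png");d=cv2.imread("pics/side0.png")
q=refine(w,[(275.9,74.5),(335.9,190.5),(200.9,262.3),(133.6,160)],4);print("spacer px",q.round(1).tolist())
for z in(.098,):
    P=[ray("wrist",u,z) for u in q];print(z,np.round(P,4).tolist(),rect(P))
# housing corner & edges on z=.08
for u in[(129.5,132.7),(191.8,123.6),(154.5,245.5),(296,230)]:print("hous",ray("wrist",u,.08).round(4))
# cover colour mask in scene/side
for n,i,box in(("scene",s,(340,265,450,350)),("side",d,(225,145,300,195))):
    x0,y0,x1,y1=box;c=i[y0:y1,x0:x1];g=c.min(2);t,m=cv2.threshold(g,0,255,cv2.THRESH_OTSU)
    cs,_=cv2.findContours(m,cv2.RETR_EXTERNAL,cv2.CHAIN_APPROX_NONE);k=max(cs,key=cv2.contourArea)
    h=cv2.convexHull(k);a=cv2.approxPolyDP(h,4,True)[:,0]+[x0,y0];print(n,t,a.tolist())
# spacer two-view height: marks
for n,i in(("scene",s),("side",d)):
    pass
a=cv2.resize(s[275:345,345:445],(400,280),interpolation=cv2.INTER_CUBIC);b=cv2.resize(d[145:195,225:300],(400,267),interpolation=cv2.INTER_CUBIC)
o=np.zeros((280,800,3),np.uint8);o[:,:400]=a;o[:267,400:]=b;cv2.imwrite("pics/cov.png",o)
for nm,u1,u2 in(("oil",(151,238),(386,288)),("can",(286,360),(345,190)),("alt",(190,165),(297,345))):
    print(nm,ray("scene",u1,0.).round(3),ray("side",u2,0.).round(3))
E
```

```text
spacer px [[275.0, 74.5], [335.4, 189.2], [201.3, 262.9], [132.4, 160.8]]
0.098 [[0.6195, 0.0986, 0.098], [0.6675, 0.0132, 0.098], [0.5564, -0.0504, 0.098], [0.5077, 0.0355, 0.098]] (array([0.5877641 , 0.02422962]), np.float64(29.602047136555456), array([0.09800715, 0.12797289, 0.0987816 , 0.12842465]))
hous [0.5002 0.0563 0.08  ]
hous [0.5516 0.0635 0.08  ]
hous [ 0.5113 -0.0415  0.08  ]
hous [ 0.6371 -0.0268  0.08  ]
scene 172.0 [[365, 280], [425, 292], [424, 336], [360, 322]]
side 200.0 [[287, 176], [259, 186], [237, 167], [251, 162], [273, 165]]
oil [ 0.703 -0.211  0.   ] [ 0.71  -0.193  0.   ]
can [0.723 0.207 0.   ] [0.73  0.195 0.   ]
alt [ 0.484 -0.316  0.   ] [ 0.483 -0.311  0.   ]
```

View pics/cov.png

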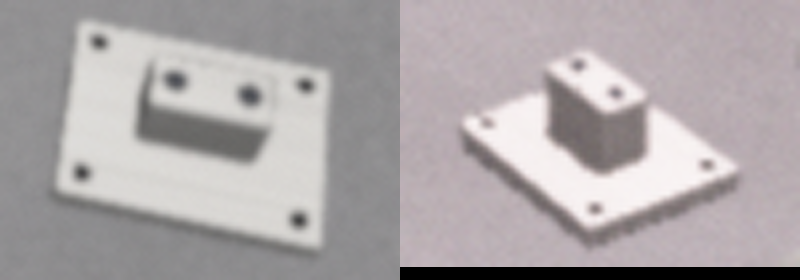

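Cover: two lug holes and three base holes can be seen in both views. I'll triangulate the cover and spacer marks.

```bash
python3 - <<'E'
from h import *
L=[two("scene",a,"side",b) for a,b in(((388.75,295),(265.7,162.4)),((407.25,298.75),(258.2,157.2)))]
B=[two("scene",a,"side",b) for a,b in(((365.5,318),(282.6,175.8)),((369.75,285.5),(261.6,184)),((421.5,296.5),(241.3,167.8)))]
print("lug",np.round(L,4).tolist(),"base",np.round(B,4).tolist())
print("lug yaw",np.degrees(np.arctan2(*(L[0]-L[1])[1::-1])), "base long", np.degrees(np.arctan2(*(B[1]-B[2])[1::-1])),"c",np.mean(L,0),(B[0]+B[2])/2)
for a,b in(((269.1,96.4),(274.3,260.2)),((316.8,184.1),(236.4,254.5)),((204.5,245.5),(248.6,212.9)),((152.3,166.4),(283.6,218.2))):
    print("sp",two("wrist",a,"scene",b).round(4),ray("wrist",a,.098).round(4))
E
```

```text
lug [[0.5127, 0.2907, 0.056], [0.4959, 0.3227, 0.0559]] base [[0.5611, 0.2766, 0.0138], [0.4937, 0.2429, 0.0141], [0.4465, 0.3384, 0.0143]]
lug yaw -62.22399604507067 base long -63.69819304593862 c [0.50427563 0.30669386 0.05594909] [0.50379805 0.30752173 0.01407254]
sp [0.6142 0.0842 0.0956] [0.6151 0.0834 0.098 ]
sp [0.6521 0.0178 0.0955] [0.6525 0.0173 0.098 ]
sp [ 0.5592 -0.0343  0.0969] [ 0.56   -0.0348  0.098 ]
sp [0.5209 0.031  0.0944] [0.5228 0.0312 0.098 ]
```

Cover heights of 0.056 and 0.014 m match the text, and the spacer top at about 0.096 m agrees within calibration. Plan: straddle with open fingers and push the spacer's +y side square, using the housing side as the stop.

Request:
{"fn": "arm_command", "kwargs": {
  "gripper": [8.5,8.5,8.5,8.5,8.5],
  "slide": [
    [6,-3,0],
    [12,-6.2,2],
    [12,-6.2,8],
    [12,-6.2,14],
    [12,-6.2,14]
  ],
  "turn": [
    [0,0,-7],
    [0,0,-7],
    [0,0,-7],
    [0,0,-7],
    [0,0,-7]
  ]
}}

```text
clock: 0.78
position: [0.5604, 0.1195, 0.088]
tool_rot: [-3.134, 0.001, 1.694]
force: [1.1, 0.3, 0.9]
grip_width: 0.0853
```

```bash
python3 - <<'E'
from h import *
o=bot.observe();print(o["position"],o["tool_rot"],o["force"])
im=vision.grab_frame("side");cv2.imwrite("pics/s1.png",im)
o=np.hstack([cv2.resize(im[110:280,240:410],(400,400)),cv2.resize(vision.grab_frame("wrist"),(400,300))[[*range(300)]+[0]*100]]);cv2.imwrite("pics/s1z.png",o)
E
```

```text
[0.56043731 0.11947638 0.08802038] [-3.13429536e+00  1.18167413e-03  1.69351461e+00] [1.06225397 0.30183113 0.87986959]
```

View pics/s1z.png

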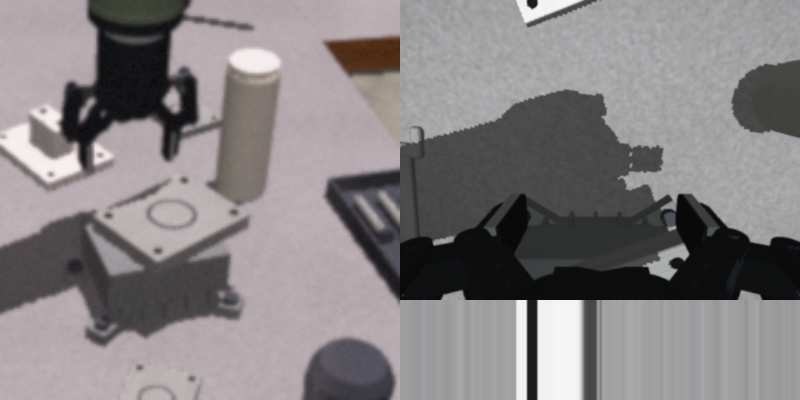

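The side view shows the fingers behind the spacer (crop (85,150) and (170,150)) with a clear path down. I'll lower and push.

Request:
{"fn": "arm_command", "kwargs": {
  "gripper": [8.5,8.5,8.5,8.5,8.5],
  "slide": [
    [0,0,2.8],
    [0,0,2.8],
    [-1.2,0,2.8],
    [-1.8,0,2.8],
    [-2.2,0,2.8]
  ],
  "turn": [
    [0,0,0],
    [0,0,0],
    [0,0,0],
    [0,0,0],
    [0,0,0]
  ]
}}

```text
clock: 1.5
position: [0.5663, 0.0979, 0.0642]
tool_rot: [3.14, -0.0, 1.692]
force: [0.4, 3.2, 1.5]
grip_width: 0.0848
```

Request:
{"fn": "arm_command", "kwargs": {
  "gripper": [8.5,8.5,8.5,8.5,8.5],
  "slide": [
    [-0.4,0,0],
    [-0.8,0,0],
    [-1.2,0,0],
    [-1.5,0,0],
    [-1.5,0,0]
  ],
  "turn": [
    [0,0,0],
    [0,0,0],
    [0,0,0],
    [0,0,0],
    [0,0,0]
  ]
}}

```text
clock: 2.12
position: [0.5674, 0.0828, 0.0632]
tool_rot: [-3.141, 0.0, 1.692]
force: [-0.3, 0.3, 0.7]
grip_width: 0.085
```

Request:
{"fn": "arm_command", "kwargs": {
  "gripper": [8.5,8.5,8.5,8.5],
  "slide": [
    [-0.3,0,0],
    [-0.5,0,0],
    [-0.6,0,0],
    [-0.6,0,0]
  ],
  "turn": [
    [0,0,0],
    [0,0,0],
    [0,0,0],
    [0,0,0]
  ]
}}

```text
clock: 2.62
position: [0.5682, 0.0775, 0.0633]
tool_rot: [-3.141, -0.0, 1.693]
force: [1.2, 3.1, -0.8]
grip_width: 0.0851
```

Request:
{"fn": "arm_command", "kwargs": {
  "gripper": [8.5,8.5,8.5],
  "slide": [
    [-0.15,0,0],
    [-0.3,0,0],
    [-0.3,0,0]
  ],
  "turn": [
    [0,0,0],
    [0,0,0],
    [0,0,0]
  ]
}}

```text
clock: 3.0
position: [0.5683, 0.077, 0.0633]
tool_rot: [3.141, -0.003, 1.695]
force: [-2.8, 16.7, -0.1]
grip_width: 0.0848
```

```bash
python3 - <<'E'
from h import *
o=bot.observe();print(o["position"],o["tool_rot"],o["force"])
im=vision.grab_frame("side");cv2.imwrite("pics/s2.png",im)
o=cv2.resize(im[150:260,250:370],(800,733),interpolation=cv2.INTER_CUBIC)[:600];cv2.imwrite("pics/s2z.png",o)
E
```

```text
[0.5682914  0.07701999 0.0633092 ] [ 3.14144089e+00 -2.83756561e-03  1.69471796e+00] [-2.81140303 16.71789139 -0.13207481]
```

View pics/s2z.png

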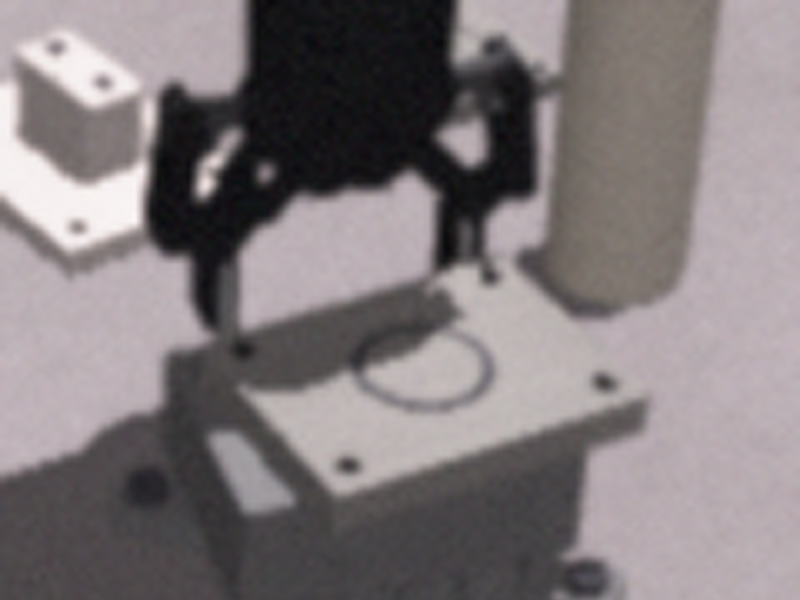

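The spacer is now square with the housing and flush on the +y' side (fingers stopped on it at 17 N), but shifted about 2 cm to +x'. I'll back off, rise, turn and look from above.

Request:
{"fn": "arm_command", "kwargs": {
  "gripper": [8.5,8.5,8.5,8.5,8.5],
  "slide": [
    [1.5,0,0],
    [2,0,-5],
    [2,0,-11],
    [-2,1,-17],
    [-6.2,2.5,-17]
  ],
  "turn": [
    [0,0,0],
    [0,0,0],
    [0,0,10],
    [0,0,20],
    [0,0,30]
  ]
}}

```text
clock: 3.68
position: [0.6023, 0.0162, 0.2373]
tool_rot: [3.137, -0.003, 1.166]
force: [1.2, 1.0, -1.5]
grip_width: 0.0848
```

Request:
{"fn": "arm_command", "kwargs": {
  "gripper": [8.5,8.5,8.5,8.5,8.5],
  "slide": [
    [0,0,0],
    [0,0,0],
    [0,0,0],
    [0,0,0],
    [0,0,0]
  ],
  "turn": [
    [0,0,10],
    [0,0,20],
    [0,0,30],
    [0,0,40],
    [0,0,50]
  ]
}}

```text
clock: 4.3
position: [0.6008, 0.0159, 0.2333]
tool_rot: [3.141, 0.001, 0.291]
force: [-0.1, 0.1, -0.1]
grip_width: 0.0851
```

Request:
{"fn": "arm_command", "kwargs": {
  "gripper": [8.5,8.5,8.5,8.5],
  "slide": [
    [0,0,0],
    [0,0,0],
    [0,0,0],
    [0,0,0]
  ],
  "turn": [
    [0,0,10],
    [0,0,10],
    [0,0,10],
    [0,0,10]
  ]
}}

```text
clock: 4.8
position: [0.6009, 0.0157, 0.2333]
tool_rot: [-3.142, 0.0, 0.124]
force: [-1.2, -0.5, 0.1]
grip_width: 0.085
```

```bash
python3 - <<'E'
from h import *
o=bot.observe();print(o["position"],o["tool_rot"],o["force"])
np.save("w3.npy",vision.camera_model("wrist")["T"])
im=vision.grab_frame("wrist");cv2.imwrite("pics/w3.png",im)
g=(255*(im/255.)**.6).astype(np.uint8)
cv2.imwrite("pics/w3z.png",cv2.resize(g[20:350,100:500],(727,600),interpolation=cv2.INTER_CUBIC))
E
```

```text
[0.60094774 0.01572226 0.23332402] [-3.14155482e+00  4.41003653e-05  1.24279802e-01] [-1.18469948 -0.49148298  0.11327622]
```

View pics/w3z.png

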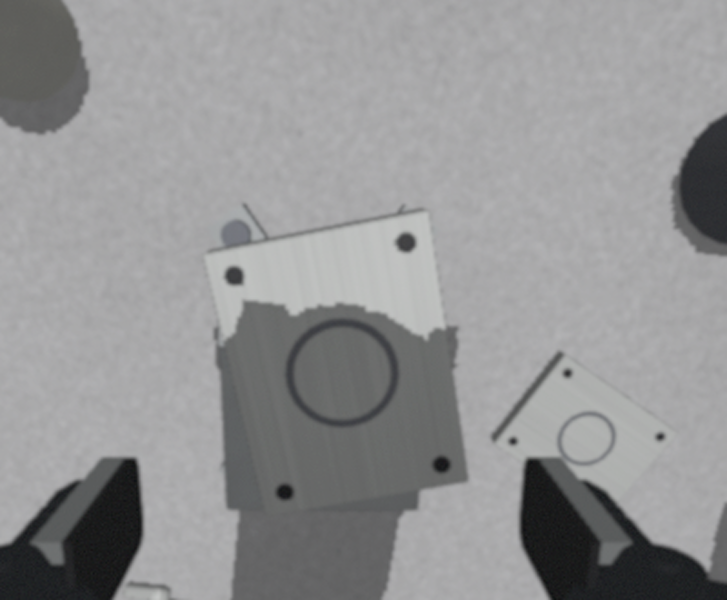

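The spacer is still turned about 10° from the housing, whose edges run parallel to the image. I'll measure both.

```bash
python3 - <<'E'
from h import *
w=cv2.imread("pics/w3.png");m=vision.camera_model("wrist");m["T"]=np.load("w3.npy")
f=lambda u,v:(100+u/1.8175,20+v/1.8182)
q=refine(w,[f(205,252),f(428,209),f(467,481),f(265,513)],4)
P=[ray("wrist",u,.098,m) for u in q];c,y,l=rect(P);print("sp",q.round(1).tolist(),np.round(P,4).tolist(),c,y,l)
for n,u in(("TLs",(216,330)),("BL",(228,509)),("B",(418,509)),("Rs",(456,328)),("midL",(223,430))):print(n,ray("wrist",f(*u),.08,m).round(4))
y=np.radians(7.1);R=np.array([[np.cos(y),-np.sin(y)],[np.sin(y),np.cos(y)]])
print("sp corners in tool-aligned housing frame",((np.array(P)[:,:2]-[.5708,.0146])@R).round(4).tolist())
E
```

```text
sp [[211.4, 159.7], [334.6, 135.8], [358.2, 284.4], [246.4, 302.8]] [[0.6308, 0.0746, 0.098], [0.661, -0.0187, 0.098], [0.5391, -0.0599, 0.098], [0.5091, 0.0349, 0.098]] [0.5849895  0.00771996] 18.379574664823963 [0.09812517 0.12874577 0.09945825 0.128006  ]
TLs [0.5932 0.069  0.08  ]
BL [0.4993 0.0555 0.08  ]
B [ 0.5116 -0.0419  0.08  ]
Rs [ 0.6085 -0.0444  0.08  ]
midL [0.5426 0.0616 0.08  ]
sp corners in tool-aligned housing frame [[0.0669, 0.0522], [0.0854, -0.0442], [-0.0407, -0.07], [-0.0587, 0.0278]]
```

Housing: centre (0.5707, 0.0149), yaw about 7.6°. The spacer is at 18.4° because only one finger reached it. Pushing from +x' also turns it clockwise, so that comes next, with the tool already facing that way.

Request:
{"fn": "arm_command", "kwargs": {
  "gripper": [7,7,7,7,7],
  "slide": [
    [6,-0.4,0],
    [8.5,-0.4,4],
    [8.5,-0.4,10],
    [8.5,-0.4,16],
    [8.5,-0.4,17.3]
  ],
  "turn": [
    [0,0,-0.5],
    [0,0,-0.5],
    [0,0,-0.5],
    [0,0,-0.5],
    [0,0,-0.5]
  ]
}}

```text
clock: 5.48
position: [0.6827, 0.0299, 0.0569]
tool_rot: [-3.141, 0.006, 0.132]
force: [0.4, 0.4, 0.5]
grip_width: 0.0698
```

Request:
{"fn": "arm_command", "kwargs": {
  "gripper": [7,7,7,7,7],
  "slide": [
    [-0.5,0,0],
    [-1.2,0,0],
    [-1.8,0,0],
    [-2.3,0,0],
    [-2.8,0,0]
  ],
  "turn": [
    [0,0,0],
    [0,0,0],
    [0,0,0],
    [0,0,0],
    [0,0,0]
  ]
}}

```text
clock: 6.1
position: [0.6576, 0.0265, 0.0611]
tool_rot: [3.141, -0.002, 0.131]
force: [3.7, 0.3, 2.6]
grip_width: 0.0698
```

Request:
{"fn": "arm_command", "kwargs": {
  "gripper": [7,7,7,7,7],
  "slide": [
    [-0.4,0,0],
    [-0.7,0,0],
    [-0.9,0,0],
    [-1.0,0,0],
    [-1.0,0,0]
  ],
  "turn": [
    [0,0,0],
    [0,0,0],
    [0,0,0],
    [0,0,0],
    [0,0,0]
  ]
}}

```text
clock: 6.72
position: [0.647, 0.0252, 0.0602]
tool_rot: [-3.142, 0.0, 0.131]
force: [2.7, -1.1, 1.1]
grip_width: 0.0698
```

Request:
{"fn": "arm_command", "kwargs": {
  "gripper": [7,7,7],
  "slide": [
    [-0.15,0,0],
    [-0.25,0,0],
    [-0.25,0,0]
  ],
  "turn": [
    [0,0,0],
    [0,0,0],
    [0,0,0]
  ]
}}

```text
clock: 7.1
position: [0.6447, 0.0249, 0.0602]
tool_rot: [-3.142, -0.0, 0.131]
force: [4.7, -0.4, -0.1]
grip_width: 0.0699
```

Request:
{"fn": "arm_command", "kwargs": {
  "gripper": [7,7,7],
  "slide": [
    [-0.15,0,0],
    [-0.25,0,0],
    [-0.25,0,0]
  ],
  "turn": [
    [0,0,0],
    [0,0,0],
    [0,0,0]
  ]
}}

```text
clock: 7.48
position: [0.6445, 0.0248, 0.0605]
tool_rot: [3.141, -0.005, 0.13]
force: [19.0, 1.5, -10.4]
grip_width: 0.0701
```

Housing contact at 19 N. Back off and look.

Request:
{"fn": "arm_command", "kwargs": {
  "gripper": [7,7,7,7,7],
  "slide": [
    [1.5,0,0],
    [2,0,-5],
    [2,0,-11],
    [-2,0,-17],
    [-4.5,0,-17]
  ],
  "turn": [
    [0,0,0],
    [0,0,0],
    [0,0,0],
    [0,0,0],
    [0,0,0]
  ]
}}

```text
clock: 8.1
position: [0.5971, 0.0185, 0.2331]
tool_rot: [-3.141, -0.003, 0.131]
force: [0.5, -0.6, -1.0]
grip_width: 0.0702
```

Request:
{"fn": "arm_command", "kwargs": {
  "gripper": [7,7],
  "slide": [
    [0,0,0],
    [0,0,0]
  ],
  "turn": [
    [0,0,0],
    [0,0,0]
  ]
}}

```text
clock: 8.35
position: [0.5975, 0.019, 0.2299]
tool_rot: [-3.141, 0.001, 0.131]
force: [-0.1, 0.6, -0.8]
grip_width: 0.0702
```

```bash
python3 - <<'E'
from h import *
o=bot.observe();print(o["position"],o["tool_rot"],o["force"])
np.save("w4.npy",vision.camera_model("wrist")["T"])
im=vision.grab_frame("wrist");cv2.imwrite("pics/w4.png",im)
g=(255*(im/255.)**.6).astype(np.uint8)
cv2.imwrite("pics/w4z.png",cv2.resize(g[80:330,130:460],(792,600),interpolation=cv2.INTER_CUBIC))
E
```

```text
[0.59749008 0.01903164 0.22991852] [-3.14124260e+00  8.57810893e-04  1.31132898e-01] [-0.06391299  0.58948011 -0.77477079]
```

View pics/w4z.png

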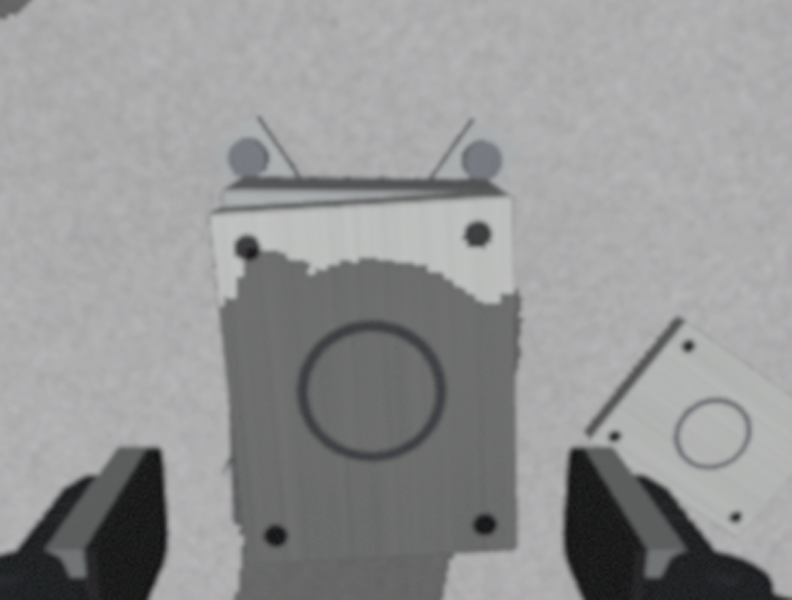

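The spacer is now within about 3° (top edge from (212,212) to (510,196)). Housing +x' edge shows behind it, about level at (508,194) on the right.

```bash
cat >> h.py <<'E'
C=np.array([.5707,.0149]);Y=7.6
def loc(P,c=None,y=None):
    c=C if c is None else c;y=np.radians(Y if y is None else y)
    R=np.array([[np.cos(y),-np.sin(y)],[np.sin(y),np.cos(y)]]);return (np.atleast_2d(P)[:,:2]-c)@R
E
python3 - <<'E'
from h import *
w=cv2.imread("pics/w4.png");m=vision.camera_model("wrist");m["T"]=np.load("w4.npy")
f=lambda u,v:(130+u/2.4,80+v/2.4)
q=refine(w,[f(212,213),f(510,196),f(517,548),f(240,561)],3)
P=[ray("wrist",u,.098,m) for u in q];c,y,l=rect(P);print("sp",q.round(1).tolist(),c,y,l)
print(loc(P).round(4).tolist())
# housing +x edge top: left end & right end
H=[ray("wrist",f(*u),.08,m) for u in((226,193),(509,194))];print(np.round(H,4).tolist(),loc(np.array(H)).round(4).tolist())
a,b=H; print(np.degrees(np.arctan2(a[0]-b[0],-(a[1]-b[1]))))
E
```

```text
sp [[218.9, 168.8], [347.1, 160.7], [343.9, 309.0], [228.4, 314.0]] [0.56702485 0.01192543] 8.893665423041938 [0.10048178 0.12953203 0.1018174  0.1281312 ]
[[0.0572, 0.0491], [0.0635, -0.0512], [-0.066, -0.0548], [-0.0709, 0.0469]]
[[0.6256, 0.0703, 0.08], [0.6382, -0.0268, 0.08]] [[0.0617, 0.0476], [0.0614, -0.0503]]
-172.61506827635307
```

Next, push from the −y' side with the tool turned back 90°.

Request:
{"fn": "arm_command", "kwargs": {
  "gripper": [8.5,8.5,8.5,8.5,8.5],
  "slide": [
    [-1,3,0],
    [-2,6,0],
    [-2.7,9.6,0],
    [-2.7,9.6,0],
    [-2.7,9.6,0]
  ],
  "turn": [
    [0,0,-10],
    [0,0,-20],
    [0,0,-30],
    [0,0,-40],
    [0,0,-50]
  ]
}}

```text
clock: 9.02
position: [0.5835, -0.0805, 0.2293]
tool_rot: [-3.14, 0.001, 1.008]
force: [0.2, 1.4, -0.1]
grip_width: 0.085
```

Request:
{"fn": "arm_command", "kwargs": {
  "gripper": [8.5,8.5,8.5,8.5,8.5],
  "slide": [
    [0,0,3],
    [0,0,8],
    [0,0,12],
    [0,0,16],
    [0,0,17.2]
  ],
  "turn": [
    [0,0,-10],
    [0,0,-20],
    [0,0,-30],
    [0,0,-40],
    [0,0,-40]
  ]
}}

```text
clock: 9.65
position: [0.5821, -0.0801, 0.0555]
tool_rot: [-3.137, -0.001, 1.7]
force: [0.1, 0.3, -0.3]
grip_width: 0.0847
```

Request:
{"fn": "arm_command", "kwargs": {
  "gripper": [8.5,8.5,8.5,8.5,8.5],
  "slide": [
    [1.2,0,0],
    [2.2,0,0],
    [2.7,0,0],
    [3.0,0,0],
    [3.2,0,0]
  ],
  "turn": [
    [0,0,0],
    [0,0,0],
    [0,0,0],
    [0,0,0],
    [0,0,0]
  ]
}}

```text
clock: 10.28
position: [0.5794, -0.0488, 0.0588]
tool_rot: [3.141, 0.001, 1.701]
force: [-0.4, -4.5, 1.7]
grip_width: 0.0856
```

Request:
{"fn": "arm_command", "kwargs": {
  "gripper": [8.5,8.5,8.5],
  "slide": [
    [0.15,0,0],
    [0.25,0,0],
    [0.25,0,0]
  ],
  "turn": [
    [0,0,0],
    [0,0,0],
    [0,0,0]
  ]
}}

```text
clock: 10.65
position: [0.5787, -0.046, 0.0582]
tool_rot: [-3.141, 0.0, 1.701]
force: [-1.0, -3.1, 2.2]
grip_width: 0.0848
```

Request:
{"fn": "arm_command", "kwargs": {
  "gripper": [8.5,8.5,8.5],
  "slide": [
    [0.15,0,0],
    [0.25,0,0],
    [0.25,0,0]
  ],
  "turn": [
    [0,0,0],
    [0,0,0],
    [0,0,0]
  ]
}}

```text
clock: 11.02
position: [0.5785, -0.0443, 0.0582]
tool_rot: [-3.141, 0.001, 1.7]
force: [-0.3, -8.6, 0.9]
grip_width: 0.0849
```

Request:
{"fn": "arm_command", "kwargs": {
  "gripper": [8.5,8.5],
  "slide": [
    [0.15,0,0],
    [0.15,0,0]
  ],
  "turn": [
    [0,0,0],
    [0,0,0]
  ]
}}

```text
clock: 11.28
position: [0.5785, -0.044, 0.0583]
tool_rot: [3.141, 0.002, 1.699]
force: [1.9, -14.1, -0.3]
grip_width: 0.0851
```

```bash
python3 - <<'E'
from h import *
o=bot.observe();print(o["position"],o["tool_rot"],o["force"],o["moment"],loc(o["position"]))
E
```

```text
[ 0.57845518 -0.04404087  0.05826451] [3.14148559e+00 2.03373969e-03 1.69896761e+00] [  1.92153943 -14.13925488  -0.33227552] [-3.03383713 -0.24639101 -0.59725995] [[-0.00010825 -0.05944878]]
```

Request:
{"fn": "arm_command", "kwargs": {
  "gripper": [8.5,8.5],
  "slide": [
    [0.05,0,0],
    [0.05,0,0]
  ],
  "turn": [
    [0,0,1],
    [0,0,1]
  ]
}}

```text
clock: 11.52
position: [0.5783, -0.044, 0.0582]
tool_rot: [-3.141, 0.003, 1.683]
force: [1.5, -17.0, 0.3]
grip_width: 0.0847
```

```bash
python3 - <<'E'
from h import *
o=bot.observe();print(o["position"],o["tool_rot"],o["force"],o["moment"],loc(o["position"]))
E
```

```text
[ 0.57830231 -0.04403229  0.05824748] [-3.14148177e+00  2.87843708e-03  1.68273978e+00] [  1.51625679 -16.96894675   0.29774027] [-3.77360343 -0.15888247  0.88797281] [[-0.00025864 -0.05942006]]
```

Moment changes sign between yaw 1.699 and 1.683, so the housing yaw is about 7.0°. I'll set that, then back off and go to the −x' side (tool turned so the fingers straddle y').

Request:
{"fn": "arm_command", "kwargs": {
  "gripper": [8.5,8.5],
  "slide": [
    [0.05,0,0],
    [0.05,0,0]
  ],
  "turn": [
    [0,0,-0.5],
    [0,0,-0.5]
  ]
}}

```text
clock: 11.78
position: [0.5784, -0.0438, 0.0583]
tool_rot: [3.141, 0.003, 1.691]
force: [1.4, -17.7, -0.6]
grip_width: 0.085
```

Request:
{"fn": "arm_command", "kwargs": {
  "gripper": [8.5,8.5,8.5,8.5,8.5],
  "slide": [
    [-1.5,0,0],
    [-2,0,-5],
    [-2,0,-11],
    [2,1,-17],
    [6,2.5,-17]
  ],
  "turn": [
    [0,0,0],
    [0,0,0],
    [0,0,10],
    [0,0,20],
    [0,0,30]
  ]
}}

```text
clock: 12.4
position: [0.5972, 0.0219, 0.2322]
tool_rot: [3.137, -0.003, 1.161]
force: [1.3, 0.6, -1.4]
grip_width: 0.0848
```

Request:
{"fn": "arm_command", "kwargs": {
  "gripper": [8.5,8.5,8.5,8.5,8.5],
  "slide": [
    [0,0,0],
    [0,0,0],
    [0,0,0],
    [0,0,0],
    [0,0,0]
  ],
  "turn": [
    [0,0,10],
    [0,0,20],
    [0,0,30],
    [0,0,40],
    [0,0,50]
  ]
}}

```text
clock: 13.02
position: [0.5958, 0.022, 0.2282]
tool_rot: [-3.141, -0.0, 0.291]
force: [-0.5, 0.6, 0.3]
grip_width: 0.0853
```

Request:
{"fn": "arm_command", "kwargs": {
  "gripper": [8.5,8.5,8.5],
  "slide": [
    [0,0,0],
    [0,0,0],
    [0,0,0]
  ],
  "turn": [
    [0,0,10],
    [0,0,10],
    [0,0,10]
  ]
}}

```text
clock: 13.4
position: [0.5957, 0.0219, 0.2282]
tool_rot: [-3.141, 0.0, 0.126]
force: [-0.9, -0.2, 0.8]
grip_width: 0.0849
```

```bash
python3 - <<'E'
from h import *
o=bot.observe();print(o["position"],o["tool_rot"],o["force"],loc(o["position"]))
np.save("w5.npy",vision.camera_model("wrist")["T"])
im=vision.grab_frame("wrist");cv2.imwrite("pics/w5.png",im)
w=im;m=vision.camera_model("wrist");m["T"]=np.load("w5.npy")
# predicted spacer corners: guess flush in y', x' shift s; try and refine
y=np.radians(7);R=np.array([[np.cos(y),-np.sin(y)],[np.sin(y),np.cos(y)]])
g=[proj("wrist",[*(C+R@np.array(v)),.098],m) for v in((.061,.05),(.061,-.05),(-.069,-.05),(-.069,.05))]
print(np.round(g,1).tolist())
q=refine(w,g,6);P=[ray("wrist",u,.098,m) for u in q];print(q.round(1).tolist(),loc(P,C,7.).round(4).tolist(),rect(P))
g2=(255*(im/255.)**.6).astype(np.uint8)
cv2.imwrite("pics/w5z.png",cv2.resize(g2[80:330,130:460],(792,600),interpolation=cv2.INTER_CUBIC))
E
```

```text
[0.5957197  0.02192073 0.22821546] [-3.14133067e+00  8.49143044e-05  1.26494703e-01] [-0.90659964 -0.2190944   0.80132133] [[0.02572845 0.00365004]]
[[221.6, 162.2], [350.5, 163.0], [341.9, 312.2], [227.7, 311.6]]
[[218.5, 162.1], [348.6, 160.1], [340.4, 309.8], [226.8, 309.3]] [[0.0611, 0.0525], [0.0632, -0.0483], [-0.0667, -0.0486], [-0.0668, 0.0507]] (array([0.56821313, 0.01616034]), np.float64(7.4456464975703796), array([0.10081837, 0.12987684, 0.09921233, 0.12791469]))
```

View pics/w5z.png

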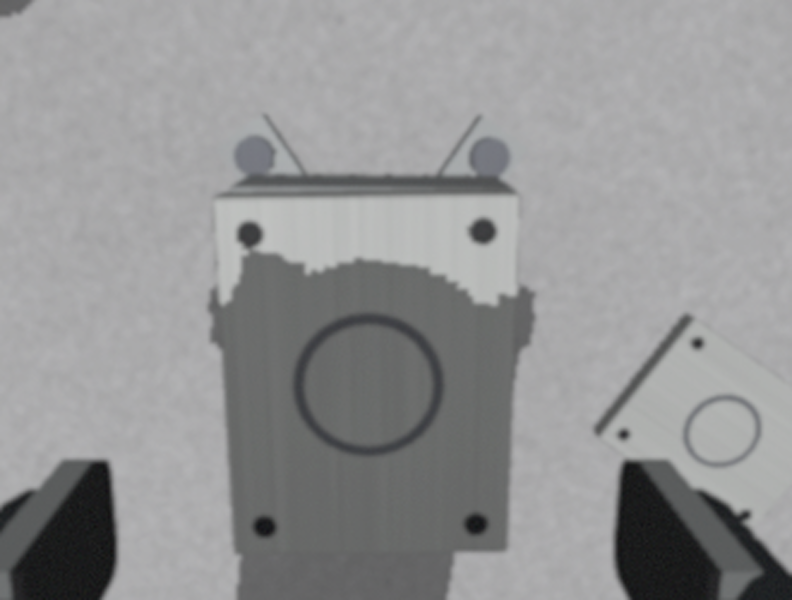

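The view shows the spacer nearly flush, with a thin strip of housing at the top edge (215–515, 190): it's a few mm short of +x'. Push from −x' next.

Request:
{"fn": "arm_command", "kwargs": {
  "gripper": [8.5,8.5,8.5,8.5,8.5],
  "slide": [
    [-6,0.2,0],
    [-12,0.3,0],
    [-13.6,0.3,5],
    [-13.6,0.3,11],
    [-13.6,0.3,17]
  ],
  "turn": [
    [0,0,0.3],
    [0,0,0.3],
    [0,0,0.3],
    [0,0,0.3],
    [0,0,0.3]
  ]
}}

```text
clock: 14.08
position: [0.4615, 0.0025, 0.0572]
tool_rot: [-3.141, -0.002, 0.12]
force: [1.3, 0.6, -0.1]
grip_width: 0.0852
```

Request:
{"fn": "arm_command", "kwargs": {
  "gripper": [8.5,8.5,8.5,8.5,8.5],
  "slide": [
    [0.8,0,0],
    [1.6,0,0],
    [2.2,0,0],
    [2.6,0,0],
    [2.8,0,0]
  ],
  "turn": [
    [0,0,0],
    [0,0,0],
    [0,0,0],
    [0,0,0],
    [0,0,0]
  ]
}}

```text
clock: 14.7
position: [0.4895, 0.0057, 0.0591]
tool_rot: [-3.141, -0.001, 0.117]
force: [-0.3, -0.2, -1.0]
grip_width: 0.085
```

Request:
{"fn": "arm_command", "kwargs": {
  "gripper": [8.5,8.5,8.5],
  "slide": [
    [0.15,0,0],
    [0.3,0,0],
    [0.3,0,0]
  ],
  "turn": [
    [0,0,0],
    [0,0,0],
    [0,0,0]
  ]
}}

```text
clock: 15.08
position: [0.4918, 0.0058, 0.0582]
tool_rot: [-3.142, 0.0, 0.117]
force: [0.0, -0.2, -0.4]
grip_width: 0.085
```

Request:
{"fn": "arm_command", "kwargs": {
  "gripper": [8.5,8.5,8.5,8.5],
  "slide": [
    [0.15,0,0],
    [0.3,0,0],
    [0.4,0,0],
    [0.4,0,0]
  ],
  "turn": [
    [0,0,-0.25],
    [0,0,-0.25],
    [0,0,-0.25],
    [0,0,-0.25]
  ]
}}

```text
clock: 15.58
position: [0.4936, 0.0061, 0.0579]
tool_rot: [-3.141, 0.005, 0.121]
force: [-13.9, -0.7, 9.5]
grip_width: 0.0849
```

```bash
python3 - <<'E'
from h import *
o=bot.observe();print(o["position"],o["tool_rot"],o["force"],o["moment"],loc(o["position"],C,7.))
E
```

```text
[0.49362256 0.00612026 0.057942  ] [-3.1410044   0.00451079  0.12113559] [-13.88236856  -0.69993672   9.45508301] [0.06836143 2.84548051 0.11986886] [[-0.0775729   0.00067908]]
```

Contact with zero twist moment: opposite-side contacts are 152 mm apart (130 + two 11 mm half-fingers), as expected. Back off and measure.

Request:
{"fn": "arm_command", "kwargs": {
  "gripper": [8.5,8.5,8.5,8.5,8.5],
  "slide": [
    [-1.5,0,0],
    [-2,0,-5],
    [-2,0,-11],
    [3,0,-17],
    [9,0,-17]
  ],
  "turn": [
    [0,0,0],
    [0,0,0],
    [0,0,0],
    [0,0,0],
    [0,0,0]
  ]
}}

```text
clock: 16.2
position: [0.5787, 0.0163, 0.2311]
tool_rot: [-3.141, -0.006, 0.121]
force: [0.0, 0.4, 0.7]
grip_width: 0.0851
```

Request:
{"fn": "arm_command", "kwargs": {
  "gripper": [8.5,8.5,8.5],
  "slide": [
    [1,0,0],
    [1,0,0],
    [1,0,0]
  ],
  "turn": [
    [0,0,0],
    [0,0,0],
    [0,0,0]
  ]
}}

```text
clock: 16.58
position: [0.5855, 0.0169, 0.2264]
tool_rot: [-3.142, 0.001, 0.121]
force: [-0.9, -0.4, -0.5]
grip_width: 0.0853
```

```bash
python3 - <<'E'
from h import *
o=bot.observe();print(o["position"],o["tool_rot"],o["force"],loc(o["position"]))
m=vision.camera_model("wrist");np.save("w6.npy",m["T"])
im=vision.grab_frame("wrist");cv2.imwrite("pics/w6.png",im);sd=vision.grab_frame("side");cv2.imwrite("pics/s6.png",sd);sc=vision.grab_frame("scene");cv2.imwrite("pics/c6.png",sc)
y=np.radians(7);R=np.array([[np.cos(y),-np.sin(y)],[np.sin(y),np.cos(y)]]);c=C+R@np.array([-.0016,.0013]);print("c",c)
g=[proj("wrist",[*(c+R@np.array(v)),.098],m) for v in((.065,.05),(.065,-.05),(-.065,-.05),(-.065,.05))]
q=refine(im,g,5);P=[ray("wrist",u,.098,m) for u in q];print(np.round(g,1).tolist(),q.round(1).tolist(),(1e3*loc(P,c,7.)).round(1).tolist(),rect(P))
gm=lambda i:(255*(i/255.)**.6).astype(np.uint8)
A=cv2.resize(gm(im)[120:330,190:390],(400,420),interpolation=cv2.INTER_CUBIC)
B=cv2.resize(gm(sd)[175:255,260:360],(400,320),interpolation=cv2.INTER_CUBIC)
Cc=cv2.resize(gm(sc)[195:300,205:315],(272,260),interpolation=cv2.INTER_CUBIC)
o=np.zeros((590,800,3),np.uint8);o[:420,:400]=A;o[:320,400:]=B;o[325:585,450:722]=Cc
cv2.imwrite("pics/z6.png",o)
E
```

```text
[0.58550556 0.01694283 0.2264478 ] [-3.14151318e+00  1.19558790e-03  1.20682980e-01] [-0.88266267 -0.41289621 -0.52460006] [[1.49456829e-02 6.67522865e-05]]
c [0.5689535  0.01599532]
[[213.5, 145.4], [345.0, 145.3], [337.7, 299.1], [221.5, 299.1]] [[214.6, 145.4], [343.2, 145.3], [338.5, 297.9], [221.4, 297.6]] [[65.0, 49.2], [65.0, -48.6], [-63.8, -50.6], [-63.5, 50.0]] (array([0.56961812, 0.01608128]), np.float64(7.261778521359247), array([0.09786514, 0.12879937, 0.10060668, 0.12853699]))
```

View pics/z6.png

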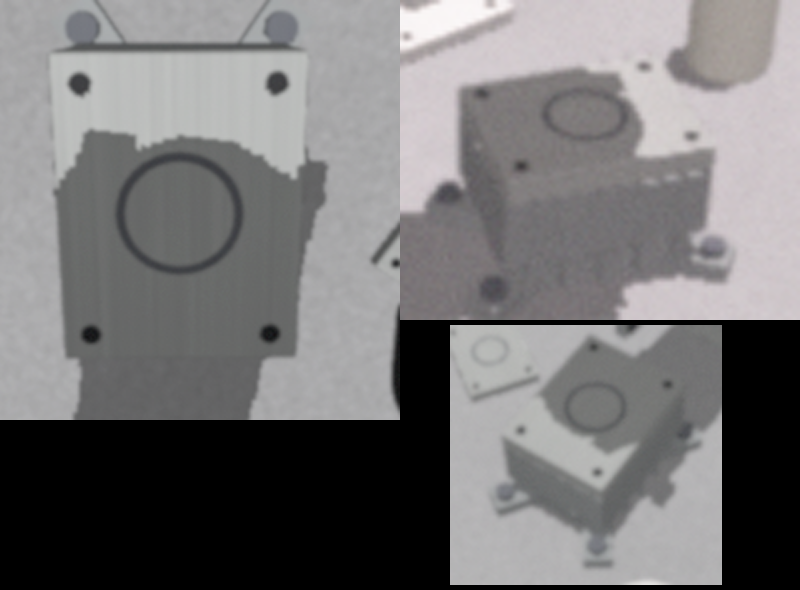

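Spacer flush in all three views: top-edge centre (0.5696, 0.0161) and yaw 7.0–7.3°, against (0.5690, 0.0160) and 7.0° from the contacts. Now to the cover for a near view.

Request:
{"fn": "arm_command", "kwargs": {
  "gripper": [8.5,8.5,8.5,8.5,8.5],
  "slide": [
    [-1,-6,0],
    [-2,-12,0],
    [-3,-18,0],
    [-4,-24,0],
    [-4.6,-29.8,0]
  ],
  "turn": [
    [0,0,-10],
    [0,0,-20],
    [0,0,-30],
    [0,0,-40],
    [0,0,-50]
  ]
}}

```text
clock: 17.35
position: [0.5039, 0.3093, 0.2272]
tool_rot: [3.141, -0.0, 1.0]
force: [0.8, -0.5, -0.0]
grip_width: 0.085
```

Request:
{"fn": "arm_command", "kwargs": {
  "gripper": [8.5,8.5,8.5,8.5,8.5],
  "slide": [
    [0,0,0],
    [0,0,0],
    [0,0,0],
    [0,0,0],
    [0,0,0]
  ],
  "turn": [
    [0,0,-10],
    [0,0,-20],
    [0,0,-30],
    [0,0,-40],
    [0,0,-50]
  ]
}}

```text
clock: 17.98
position: [0.5048, 0.3073, 0.2269]
tool_rot: [3.142, 0.0, 1.872]
force: [-0.1, 0.1, 0.2]
grip_width: 0.0849
```

Request:
{"fn": "arm_command", "kwargs": {
  "gripper": [8.5,8.5,8.5],
  "slide": [
    [0,0,0],
    [0,0,0],
    [0,0,0]
  ],
  "turn": [
    [0,0,-10],
    [0,0,-10],
    [0,0,-10]
  ]
}}

```text
clock: 18.35
position: [0.505, 0.3074, 0.2269]
tool_rot: [3.142, 0.0, 2.037]
force: [-0.3, 0.2, -0.2]
grip_width: 0.0853
```

```bash
python3 - <<'E'
from h import *
o=bot.observe();print(o["position"],o["tool_rot"],o["qpos"])
m=vision.camera_model("wrist");np.save("w7.npy",m["T"])
im=vision.grab_frame("wrist");cv2.imwrite("pics/w7.png",im)
c=np.array([.504,.307]);y=np.radians(-63);R=np.array([[np.cos(y),-np.sin(y)],[np.sin(y),np.cos(y)]])
for z,a,b in((.014,.065,.05),(.056,.03,.015)):
    g=[proj("wrist",[*(c+R@np.array(v)),z],m) for v in((a,b),(a,-b),(-a,-b),(-a,b))]
    q=refine(im,g,8);P=[ray("wrist",u,z,m) for u in q];print(z,np.round(g,1).tolist(),q.round(1).tolist(),rect(P))
E
```

```text
[0.50501538 0.30741436 0.22690212] [3.14158984e+00 9.19773404e-05 2.03690736e+00] [-0.53326622  0.47532999 -0.1603931   1.69170382  0.08813135  0.98160991
 -0.25908526]
0.014 [[327.8, 246.2], [235.1, 246.5], [229.8, 121.7], [331.9, 121.3]] [[325.6, 246.4], [233.4, 246.8], [229.7, 122.7], [330.7, 122.3]] (array([0.50307419, 0.30583235]), np.float64(116.34240790894346), array([0.09952791, 0.12932398, 0.09910726, 0.12935963]))
0.056 [[297.2, 226.7], [265.2, 226.9], [264.1, 162.5], [297.7, 162.4]] [[295.4, 226.5], [263.1, 226.6], [262.4, 187.0], [296.3, 149.9]] (array([0.50368549, 0.3038329 ]), np.float64(116.79733512275997), array([0.03018321, 0.03763523, 0.04495682, 0.07066955]))
```

Cover outline measures 99.3 × 129.3 mm, centre (0.5031, 0.3058), yaw 116.3°. Lug width 30 mm, consistent. Descend and grasp the lug.

Request:
{"fn": "arm_command", "kwargs": {
  "gripper": [8.5,8.5,8.5,8.5,8.5],
  "slide": [
    [-0.06,-0.24,5],
    [-0.06,-0.24,11],
    [-0.06,-0.24,16],
    [-0.06,-0.24,20.3],
    [-0.06,-0.24,20.3]
  ],
  "turn": [
    [0,0,0.3],
    [0,0,0.3],
    [0,0,0.3],
    [0,0,0.3],
    [0,0,0.3]
  ]
}}

```text
clock: 19.02
position: [0.5016, 0.3051, 0.0216]
tool_rot: [-3.137, 0.001, 2.035]
force: [0.1, -0.2, 0.5]
grip_width: 0.0849
```

Request:
{"fn": "arm_command", "kwargs": {
  "gripper": [2.5,2.5,2.5,2.5,2.5],
  "slide": [
    [0,0,0],
    [0,0,0],
    [0,0,0],
    [0,0,0],
    [0,0,0]
  ],
  "turn": [
    [0,0,0],
    [0,0,0],
    [0,0,0],
    [0,0,0],
    [0,0,0]
  ],
  "force": 60
}}

```text
clock: 19.65
position: [0.5038, 0.3063, 0.0253]
tool_rot: [3.14, -0.0, 2.035]
force: [-2.1, -1.6, 14.0]
grip_width: 0.0289
```

Request:
{"fn": "arm_command", "kwargs": {
  "gripper": [2.5,2.5,2.5,2.5],
  "slide": [
    [0,0,0],
    [0,0,0],
    [0,0,0],
    [0,0,0]
  ],
  "turn": [
    [0,0,0],
    [0,0,0],
    [0,0,0],
    [0,0,0]
  ]
}}

```text
clock: 20.15
position: [0.5038, 0.3063, 0.0253]
tool_rot: [3.14, -0.0, 2.036]
force: [-2.5, -1.5, 14.5]
grip_width: 0.0292
```

Gripped at 29 mm, matching the lug width. Lift straight first.

Request:
{"fn": "arm_command", "kwargs": {
  "gripper": [2.5,2.5,2.5,2.5,2.5],
  "slide": [
    [0,0,-1.5],
    [0,0,-5],
    [0,0,-10],
    [0,0,-15],
    [0,0,-20]
  ],
  "turn": [
    [0,0,0],
    [0,0,0],
    [0,0,0],
    [0,0,0],
    [0,0,0]
  ]
}}

```text
clock: 20.78
position: [0.5028, 0.3056, 0.2265]
tool_rot: [3.141, -0.0, 2.036]
force: [0.9, 1.0, -4.1]
grip_width: 0.0294
```

Request:
{"fn": "arm_command", "kwargs": {
  "gripper": [2.5,2.5,2.5,2.5,2.5],
  "slide": [
    [-3,-0.7,0],
    [-8,-2,0],
    [-13,-3.2,0],
    [-18,-4.4,0],
    [-22,-5.5,0]
  ],
  "turn": [
    [0,0,0],
    [0,0,-6],
    [0,0,-14],
    [0,0,-22],
    [0,0,-30]
  ]
}}

```text
clock: 21.4
position: [0.5527, 0.0823, 0.2248]
tool_rot: [-3.141, 0.001, 2.563]
force: [-0.7, -0.7, -3.9]
grip_width: 0.0292
```

```bash
python3 - <<'E'
from h import *
o=bot.observe();p=o["position"];y=o["tool_rot"][2];print(p,np.degrees(o["tool_rot"]),o["qpos"],o["force"],o["grip_width"])
d=np.array([.5693,.0160])-p[:2];print("dx,dy",d@[np.cos(y),np.sin(y)],d@[np.sin(y),-np.cos(y)],"turn",-(187.05-np.degrees(y)%360))
E
```

```text
[0.55272682 0.08228557 0.22475818] [-1.79991781e+02  3.53712477e-02  1.46841364e+02] [-0.0746377   0.43156415 -0.24282196  1.77587875  0.12477096  0.94876594
  0.62319549] [-0.67222713 -0.66917351 -3.92599226] 0.029221600523779954
dx,dy -0.050129882844798815 -0.04642674159650116 turn -40.208635620104985
```

Request:
{"fn": "arm_command", "kwargs": {
  "gripper": [2.5,2.5,2.5,2.5,2.5],
  "slide": [
    [-2,-1.9,0],
    [-4,-3.7,0],
    [-5,-4.6,0],
    [-5,-4.6,0],
    [-5,-4.6,0]
  ],
  "turn": [
    [0,0,-8],
    [0,0,-16],
    [0,0,-24],
    [0,0,-32],
    [0,0,-40.2]
  ]
}}

```text
clock: 22.02
position: [0.5689, 0.0184, 0.2247]
tool_rot: [-3.141, 0.0, -3.018]
force: [-0.8, 0.1, -4.2]
grip_width: 0.029
```

Request:
{"fn": "arm_command", "kwargs": {
  "gripper": [2.5,2.5,2.5],
  "slide": [
    [0,0,3],
    [0,0,6],
    [0,0,6]
  ],
  "turn": [
    [0,0,0],
    [0,0,0],
    [0,0,0]
  ]
}}

```text
clock: 22.4
position: [0.568, 0.0185, 0.1631]
tool_rot: [-3.142, -0.003, -3.022]
force: [-1.4, 0.4, -4.6]
grip_width: 0.029
```

```bash
python3 - <<'E'
from h import *
o=bot.observe();p=o["position"];y=o["tool_rot"][2];print(p,np.degrees(o["tool_rot"]),o["force"],o["grip_width"])
d=np.array([.5693,.0160])-p[:2];print("dx,dy",d@[np.cos(y),np.sin(y)],d@[np.sin(y),-np.cos(y)],"turn",-(187.05-np.degrees(y)%360))
m={n:vision.camera_model(n) for n in("wrist","side","scene")};np.save("w8.npy",m["wrist"]["T"])
I={n:vision.grab_frame(n) for n in m}
for n in I:cv2.imwrite(f"pics/{n}8.png",I[n])
# cover base in side and scene: top at p.z-.0253+.014
zb=p[2]-.0253
R=np.array([[np.cos(y),-np.sin(y)],[np.sin(y),np.cos(y)]])
for n in("wrist","side","scene"):
    g=np.array([proj(n,[*(p[:2]+R@np.array(v)),zb+.014],m[n]) for v in((.065,.05),(.065,-.05),(-.065,-.05),(-.065,.05))])
    print(n,g.round(1).tolist())
gm=lambda i:(255*(i/255.)**.7).astype(np.uint8)
A=cv2.resize(gm(I["wrist"]),(400,300));B=cv2.resize(gm(I["side"])[150:260,250:380],(400,338),interpolation=cv2.INTER_CUBIC)
E=cv2.resize(gm(I["scene"])[160:310,195:345],(290,290),interpolation=cv2.INTER_CUBIC)
o=np.zeros((600,800,3),np.uint8);o[:300,:400]=A;o[:338,400:]=B;o[305:595,50:340]=E
cv2.imwrite("pics/z8.png",o)
E
```

```text
[0.567966   0.01848318 0.1630637 ] [-179.99487946   -0.18213816 -173.15552554] [-1.41100648  0.38382428 -4.57821289] 0.029015150766576573
dx,dy -0.0010285610279018832 -0.0026244651034791314 turn -0.20552553724650124
wrist [[166.8, 126.3], [401.0, 126.6], [378.5, 382.2], [188.0, 382.1]]
side [[286.1, 201.0], [273.4, 177.4], [324.3, 169.6], [340.2, 192.0]]
scene [[261.3, 180.9], [302.3, 201.0], [265.9, 245.6], [223.1, 222.1]]
```

```bash
python3 - <<'E'
from h import *
im=cv2.imread("pics/wrist8.png");m=vision.camera_model("wrist");m["T"]=np.load("w8.npy")
p=np.array([.567966,.01848318,.1630637]);y=np.radians(-173.1555)
R=np.array([[np.cos(y),-np.sin(y)],[np.sin(y),np.cos(y)]])
zt=p[2]-.0253+.014
for xl in(.015,.03,.04):
    g=[proj("wrist",[*(p[:2]+R@np.array(v)),zt],m) for v in((.065,.05),(.065,-.05),(xl,-.05),(xl,.05))]
    q=refine(im,g,6)[:2];P=np.array([ray("wrist",u,zt,m)[:2] for u in q]);print(np.round(g[:2],1).tolist(),q.round(1).tolist(),(1e3*(P-p[:2])@R).round(1).tolist())
for n in("side","scene"):
    im=cv2.imread(f"pics/{n}8.png")
    g=[proj(n,[*(p[:2]+R@np.array(v)),zt]) for v in((.065,.05),(.065,-.05),(-.065,-.05),(-.065,.05))]
    q=refine(im,g,4);P=np.array([ray(n,u,zt)[:2] for u in q]);print(n,q.round(1).tolist(),(1e3*(P-p[:2])@R).round(1).tolist(),rect(P))
E
```

```text
[[166.8, 126.3], [401.0, 126.6]] [[165.4, 124.6], [398.8, 123.9]] [[65.7, 50.6], [66.1, -48.9]]
[[166.8, 126.3], [401.0, 126.6]] [[165.2, 124.6], [398.7, 123.9]] [[65.7, 50.6], [66.1, -48.9]]
[[166.8, 126.3], [401.0, 126.6]] [[165.6, 124.6], [398.4, 123.9]] [[65.7, 50.5], [66.1, -48.8]]
side [[287.1, 206.8], [271.3, 176.8], [325.6, 170.0], [340.3, 190.8]] [[69.6, 71.5], [69.0, -54.3], [-67.3, -47.5], [-67.0, 45.6]] (array([0.56735088, 0.01458148]), np.float64(10.859532394318789), array([0.12573646, 0.13637833, 0.09311896, 0.13894112]))
scene [[258.7, 184.9], [304.8, 200.4], [265.7, 245.5], [222.8, 221.9]] [[52.7, 48.2], [69.2, -53.2], [-65.1, -49.5], [-64.9, 50.8]] (array([0.56984801, 0.01965821]), np.float64(5.435645869277214), array([0.10277354, 0.13426658, 0.1002963 , 0.11763955]))
```

View pics/z8.png

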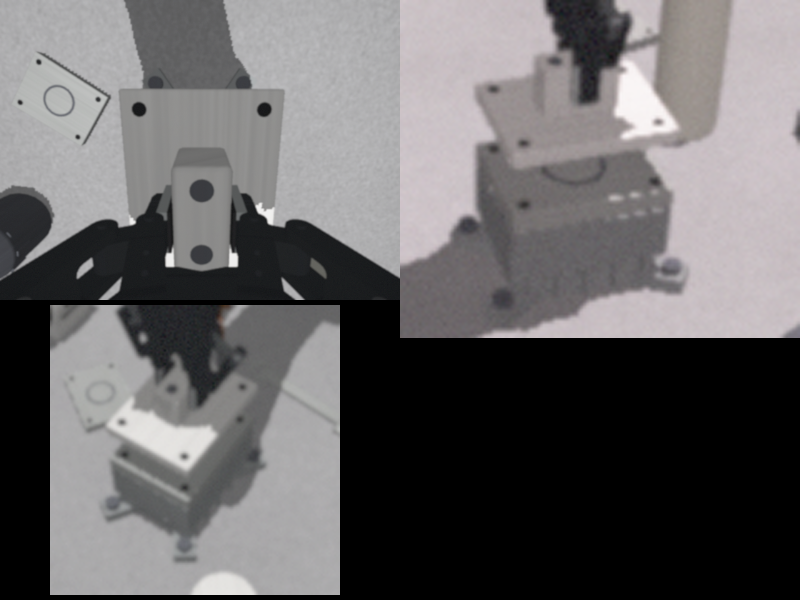

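The cover hangs level and square above the stack; in the hand it sits within about 1 mm of centre. Centre it and lower to just above the spacer.

Request:
{"fn": "arm_command", "kwargs": {
  "gripper": [2.5,2.5,2.5,2.5],
  "slide": [
    [-0.12,-0.22,1.5],
    [-0.12,-0.22,3.3],
    [-0.12,-0.22,3.3],
    [-0.12,-0.22,3.3]
  ],
  "turn": [
    [0,0,0],
    [0,0,0],
    [0,0,0],
    [0,0,0]
  ]
}}

```text
clock: 23.05
position: [0.5707, 0.0169, 0.1308]
tool_rot: [3.141, -0.0, -3.022]
force: [0.5, 0.4, -3.9]
grip_width: 0.0292
```

```bash
python3 - <<'E'
from h import *
o=bot.observe();p=o["position"];y=o["tool_rot"][2];print(p,np.degrees(o["tool_rot"]),o["force"],o["grip_width"])
d=np.array([.5694,.0165])-p[:2];print("dx,dy mm",1e3*d@[np.cos(y),np.sin(y)],1e3*d@[np.sin(y),-np.cos(y)],"turn",-(186.95-np.degrees(y)%360))
E
```

```text
[0.57068921 0.01686345 0.13081621] [ 1.79993339e+02 -1.55691172e-02 -1.73144923e+02] [ 0.45252286  0.38349638 -3.88103997] 0.029202617998675552
dx,dy mm 1.3233751951668487 -0.20697462369883599 turn -0.09492343663225711
```

Request:
{"fn": "arm_command", "kwargs": {
  "gripper": [2.5,2.5,2.5,2.5],
  "slide": [
    [0.13,-0.02,0.3],
    [0.13,-0.02,0.5],
    [0.13,-0.02,0.55],
    [0.13,-0.02,0.55]
  ],
  "turn": [
    [0,0,0],
    [0,0,0],
    [0,0,0],
    [0,0,0]
  ]
}}

```text
clock: 23.55
position: [0.5694, 0.0164, 0.1254]
tool_rot: [-3.142, 0.0, -3.022]
force: [-0.3, -0.4, -3.9]
grip_width: 0.0291
```

Request:
{"fn": "arm_command", "kwargs": {
  "gripper": [2.5,2.5,2.5],
  "slide": [
    [0,0,0.1],
    [0,0,0.15],
    [0,0,0.15]
  ],
  "turn": [
    [0,0,0],
    [0,0,0],
    [0,0,0]
  ]
}}

```text
clock: 23.92
position: [0.5694, 0.0164, 0.1238]
tool_rot: [3.142, -0.0, -3.022]
force: [-0.3, -0.3, -3.9]
grip_width: 0.0292
```

Request:
{"fn": "arm_command", "kwargs": {
  "gripper": [2.5,2.5,2.5],
  "slide": [
    [0,0,0.08],
    [0,0,0.16],
    [0,0,0.16]
  ],
  "turn": [
    [0,0,0],
    [0,0,0],
    [0,0,0]
  ]
}}

```text
clock: 24.3
position: [0.5695, 0.0163, 0.1233]
tool_rot: [-3.141, 0.0, -3.022]
force: [-8.2, -2.0, 16.3]
grip_width: 0.029
```

Touchdown at the expected height (0.1233). Relax slightly, open, rise, and measure from above.

Request:
{"fn": "arm_command", "kwargs": {
  "gripper": [2.5,2.5,4,6,8.5],
  "slide": [
    [0,0,-0.12],
    [0,0,-0.12],
    [0,0,-0.12],
    [0,0,-0.12],
    [0,0,-0.12]
  ],
  "turn": [
    [0,0,0],
    [0,0,0],
    [0,0,0],
    [0,0,0],
    [0,0,0]
  ]
}}

```text
clock: 24.92
position: [0.5695, 0.0164, 0.1235]
tool_rot: [3.142, 0.0, -3.022]
force: [-1.1, -0.4, -0.0]
grip_width: 0.0746
```

Request:
{"fn": "arm_command", "kwargs": {
  "gripper": [8.5,8.5,8.5,8.5,8.5],
  "slide": [
    [0,0,0],
    [0,0,0],
    [0,0,-4],
    [0,0,-8],
    [0,0,-11]
  ],
  "turn": [
    [0,0,0],
    [0,0,0],
    [0,0,0],
    [0,0,0],
    [0,0,0]
  ]
}}

```text
clock: 25.55
position: [0.5696, 0.0164, 0.2352]
tool_rot: [-3.142, 0.001, -3.022]
force: [-0.0, 0.3, -0.0]
grip_width: 0.085
```

Request:
{"fn": "arm_command", "kwargs": {
  "gripper": [8.5,8.5,8.5],
  "slide": [
    [-3,0,-3],
    [-3,0,-3],
    [-3,0,-3]
  ],
  "turn": [
    [0,0,0],
    [0,0,0],
    [0,0,0]
  ]
}}

```text
clock: 25.92
position: [0.5986, 0.0199, 0.2628]
tool_rot: [-3.142, -0.001, -3.022]
force: [0.2, -0.5, -0.7]
grip_width: 0.0853
```

```bash
python3 - <<'E'
from h import *
o=bot.observe();print(o["position"],np.degrees(o["tool_rot"]),o["force"])
m={n:vision.camera_model(n) for n in("wrist","side","scene")};np.save("w9.npy",m["wrist"]["T"])
c=np.array([.5693,.0160]);y=np.radians(7.);R=np.array([[np.cos(y),-np.sin(y)],[np.sin(y),np.cos(y)]])
for n in m:
    im=vision.grab_frame(n);cv2.imwrite(f"pics/{n}9.png",im)
    g=[proj(n,[*(c+R@np.array(v)),.112],m[n]) for v in((.065,.05),(.065,-.05),(-.065,-.05),(-.065,.05))]
    q=refine(im,g,4);P=[ray(n,u,.112,m[n]) for u in q];print(n,np.round(g,1).tolist(),q.round(1).tolist(),(1e3*loc(P,c,7.)).round(1).tolist(),rect(P)[:2])
E
```

```text
[0.5985977  0.01985394 0.2628005 ] [-1.79997704e+02 -6.38489736e-02 -1.73148617e+02] [ 0.22406317 -0.45045819 -0.69937532]
wrist [[338.8, 240.4], [226.0, 240.6], [218.8, 84.6], [345.7, 84.4]] [[337.8, 239.8], [226.7, 239.5], [215.8, 83.2], [345.7, 83.5]] [[64.4, 49.1], [64.0, -49.4], [-66.0, -52.3], [-65.6, 50.0]] (array([0.56856846, 0.01525153]), np.float64(7.4479285224368255))
side [[323.9, 183.7], [339.5, 206.5], [286.6, 215.8], [274.0, 191.8]] [[321.0, 179.0], [342.2, 210.1], [289.1, 219.4], [270.5, 194.2]] [[65.8, 71.8], [65.6, -64.7], [-63.5, -64.2], [-76.2, 42.4]] (array([0.56770282, 0.01211719]), np.float64(13.061795734674348))
scene [[265.0, 257.1], [223.6, 234.2], [260.5, 193.3], [300.1, 213.1]] [[264.8, 257.2], [223.6, 233.8], [260.7, 194.1], [302.9, 214.3]] [[65.2, 49.8], [64.3, -50.5], [-63.4, -48.2], [-65.6, 56.3]] (array([0.56920916, 0.01786166]), np.float64(5.051520063989273))
```

My picture budget is spent, so the flush check is numeric: offsets of each layer's silhouette and side edges in the fixed views.

```bash
python3 - <<'E'
from h import *
c=np.array([.5693,.0160]);y=np.radians(7.);R=np.array([[np.cos(y),-np.sin(y)],[np.sin(y),np.cos(y)]])
for n in("scene","side"):
    m=vision.camera_model(n);im=cv2.imread(f"pics/{n}9.png")
    for ch in(cv2.GaussianBlur(cv2.cvtColor(im,cv2.COLOR_BGR2GRAY),(0,0),.7).astype(np.float32),):
        for v in((.065,.05),(.065,-.05),(-.065,-.05),(-.065,.05)):
            out=[]
            w=c+R@np.array(v)
            for a,b in((.045,.06),(.06,.076),(.083,.095),(.101,.110)):
                zs=np.linspace(a,b,12);k=np.arange(-5,5.01,.1);pr=[]
                for z in zs:
                    u=proj(n,[*w,z],m);pts=u+np.outer(k,[1,0])
                    pr.append(cv2.remap(ch,pts[:,0].astype(np.float32)[None],pts[:,1].astype(np.float32)[None],cv2.INTER_LINEAR)[0])
                d=np.abs(np.gradient(np.mean(pr,0)));j=d.argmax();out.append((round(float(k[j]),1),round(float(d[j]*10),1)))
            print(n,v,out)
E
```

```text
scene (0.065, 0.05) [(4.6, 3.8), (0.1, 3.8), (1.3, 7.0), (3.2, 11.7)]
scene (0.065, -0.05) [(1.3, 23.9), (0.9, 24.7), (0.6, 15.9), (4.1, 14.4)]
scene (-0.065, -0.05) [(-3.2, 1.2), (4.9, 8.7), (-0.2, 10.6), (-1.1, 8.9)]
scene (-0.065, 0.05) [(1.8, 20.4), (3.7, 20.2), (4.7, 14.6), (0.2, 15.5)]
side (0.065, 0.05) [(2.0, 20.0), (0.8, 36.5), (-2.9, 46.2), (-1.0, 29.2)]
side (0.065, -0.05) [(-0.5, 36.6), (-0.6, 37.5), (-0.5, 31.7), (-0.4, 12.4)]
side (-0.065, -0.05) [(-0.6, 5.8), (-0.7, 5.6), (0.1, 7.1), (-2.2, 20.7)]
side (-0.065, 0.05) [(0.7, 40.5), (0.6, 38.9), (-0.5, 31.2), (-0.4, 17.4)]
```

```bash
python3 - <<'E'
from h import *
c=np.array([.5693,.0160]);y=np.radians(7.);R=np.array([[np.cos(y),-np.sin(y)],[np.sin(y),np.cos(y)]])
for n,f,v in(("side","s6",(-.065,.05)),("side","side9",(-.065,.05)),("side","s6",(.065,-.05)),("side","side9",(.065,-.05)),("scene","c6",(.065,-.05)),("scene","scene9",(.065,-.05))):
    m=vision.camera_model(n);g=cv2.GaussianBlur(cv2.cvtColor(cv2.imread(f"pics/{f}.png"),cv2.COLOR_BGR2GRAY),(0,0),.5).astype(np.float32)
    w=c+R@np.array(v);o=[]
    for z in np.arange(.04,.1121,.004):
        u=proj(n,[*w,z],m);k=np.arange(-4,4.01,.1);p=u+np.outer(k,[1,0]);s=cv2.remap(g,p[:,0].astype(np.float32)[None],p[:,1].astype(np.float32)[None],cv2.INTER_LINEAR)[0]
        lo,hi=s.min(),s.max();d=np.abs(np.gradient(s));o.append(round(float(k[d.argmax()]),1))
    print(f,v,o)
E
```

```text
s6 (-0.065, 0.05) [0.5, 0.3, 0.3, 0.5, 0.3, 0.6, 0.4, 0.3, 0.6, 0.4, 0.2, 0.5, 0.3, 0.2, 0.4, 0.2, 1.5, 4.0, -1.8]
side9 (-0.065, 0.05) [0.5, 0.3, 0.3, 0.5, 0.3, 0.6, 0.4, 0.3, 0.6, 0.4, 0.2, 0.5, 0.3, -0.8, -0.6, -0.8, -0.5, 1.4, 1.2]
s6 (0.065, -0.05) [-0.6, -0.5, -0.8, -1.1, -1.1, -1.4, -0.3, -0.7, -0.7, -1.0, -1.0, -1.3, -0.4, -0.4, -0.7, -0.8, -3.8, -3.8, 2.7]
side9 (0.065, -0.05) [-0.6, -0.5, -0.8, -1.1, -1.1, -1.4, -0.3, -0.7, -0.7, -1.0, -1.0, -1.3, -0.4, -0.4, -0.7, -0.8, -0.8, -3.2, -2.3]
c6 (0.065, -0.05) [0.6, 0.7, 0.9, 1.0, 1.2, 1.4, 0.6, 0.8, 0.7, 0.9, 0.1, 0.4, 0.4, -0.4, 0.0, 3.3, 2.2, -2.7, 0.6]
scene9 (0.065, -0.05) [0.6, 0.7, 0.9, 1.0, 1.2, 0.4, 0.6, 0.8, 0.7, 0.9, 0.1, 0.4, 0.4, -0.4, 0.0, 3.9, 3.2, 2.3, 1.6]
```

The spacer hasn't moved since before placing (its edges match pixel for pixel). The cover may overhang by up to about 1–2 mm at −x'. A gentle bar push from −x' with the housing as the stop will settle it.

Request:
{"fn": "arm_command", "kwargs": {
  "gripper": [8.5,8.5,8.5,8.5,8.5],
  "slide": [
    [6,0,0],
    [12,0,0],
    [13.8,0,5],
    [13.8,0,11],
    [13.8,0,17]
  ],
  "turn": [
    [0,0,0],
    [0,0,0],
    [0,0,0],
    [0,0,0],
    [0,0,0]
  ]
}}

```text
clock: 26.7
position: [0.4618, 0.0032, 0.0922]
tool_rot: [3.141, 0.001, -3.023]
force: [2.3, -0.6, -1.2]
grip_width: 0.0847
```

Request:
{"fn": "arm_command", "kwargs": {
  "gripper": [8.5,8.5,8.5,8.5,8.5],
  "slide": [
    [0,0,3],
    [0,0,3],
    [-1,0,3],
    [-2,0,3],
    [-2.7,0,3]
  ],
  "turn": [
    [0,0,-0.1],
    [0,0,-0.1],
    [0,0,-0.1],
    [0,0,-0.1],
    [0,0,-0.1]
  ]
}}

```text
clock: 27.32
position: [0.4905, 0.0067, 0.0644]
tool_rot: [-3.141, 0.002, -3.021]
force: [-0.9, -0.1, -0.4]
grip_width: 0.0852
```

Request:
{"fn": "arm_command", "kwargs": {
  "gripper": [8.5,8.5,8.5],
  "slide": [
    [-0.1,0,0],
    [-0.2,0,0],
    [-0.2,0,0]
  ],
  "turn": [
    [0,0,0],
    [0,0,0],
    [0,0,0]
  ]
}}

```text
clock: 27.7
position: [0.4908, 0.0069, 0.0635]
tool_rot: [-3.142, -0.0, -3.02]
force: [-0.4, -0.5, 0.6]
grip_width: 0.0848
```

Request:
{"fn": "arm_command", "kwargs": {
  "gripper": [8.5,8.5,8.5],
  "slide": [
    [-0.1,0,0],
    [-0.2,0,0],
    [-0.2,0,0]
  ],
  "turn": [
    [0,0,0],
    [0,0,0],
    [0,0,0]
  ]
}}

```text
clock: 28.08
position: [0.493, 0.0072, 0.0634]
tool_rot: [3.142, -0.0, -3.02]
force: [-0.7, 0.7, -0.7]
grip_width: 0.0851
```

Request:
{"fn": "arm_command", "kwargs": {
  "gripper": [8.5,8.5,8.5],
  "slide": [
    [-0.1,0,0],
    [-0.2,0,0],
    [-0.2,0,0]
  ],
  "turn": [
    [0,0,0],
    [0,0,0],
    [0,0,0]
  ]
}}

```text
clock: 28.45
position: [0.4936, 0.0071, 0.0632]
tool_rot: [-3.141, -0.003, -3.02]
force: [-8.5, -1.1, 5.5]
grip_width: 0.0848
```

Contact only at the housing's own stop (0.4936, as before), so the cover had at most about 0.5 mm overhang there. Back off, do a final measurement, hand in.

Request:
{"fn": "arm_command", "kwargs": {
  "gripper": [8.5,8.5,8.5,8.5,8.5],
  "slide": [
    [1.5,0,0],
    [2,0,-6],
    [2,0,-12],
    [0,0,-18],
    [-4,0,-20]
  ],
  "turn": [
    [0,0,0],
    [0,0,0],
    [0,0,0],
    [0,0,0],
    [0,0,0]
  ]
}}

```text
clock: 29.08
position: [0.5353, 0.012, 0.2675]
tool_rot: [-3.14, 0.005, -3.021]
force: [0.8, -0.0, -0.4]
grip_width: 0.0851
```

Request:
{"fn": "arm_command", "kwargs": {
  "gripper": [8.5,8.5,8.5,8.5],
  "slide": [
    [-5,0,0],
    [-6.6,0,0],
    [-6.6,0,0],
    [-6.6,0,0]
  ],
  "turn": [
    [0,0,0],
    [0,0,0],
    [0,0,0],
    [0,0,0]
  ]
}}

```text
clock: 29.58
position: [0.5992, 0.0201, 0.2633]
tool_rot: [-3.141, -0.0, -3.02]
force: [-0.2, 0.4, -0.5]
grip_width: 0.0848
```

```bash
python3 - <<'E'
from h import *
from workcell import job_done
o=bot.observe();print(o["clock"],o["position"],o["force"])
c=np.array([.5693,.0160]);y=np.radians(7.);R=np.array([[np.cos(y),-np.sin(y)],[np.sin(y),np.cos(y)]])
m=vision.camera_model("wrist");im=vision.grab_frame("wrist");cv2.imwrite("pics/w10.png",im)
g=[proj("wrist",[*(c+R@np.array(v)),.112],m) for v in((.065,.05),(.065,-.05),(-.065,-.05),(-.065,.05))]
q=refine(im,g,4);P=[ray("wrist",u,.112,m) for u in q];k=(1e3*loc(P,c,7.));print(k.round(1).tolist(),k.mean(0),rect(P))
for n in("scene","side"):
    a=cv2.imread(f"pics/{n}0.png");b=vision.grab_frame(n)
    # bystanders: mean absolute change in their patches
    B={"scene":{"oil":(130,205,170,250),"can":(265,298,305,370),"alt":(165,125,205,172)},"side":{"oil":(368,254,406,303),"alt":(256,295,332,365),"wrench":(214,212,234,255)}}[n]
    for t,(x0,y0,x1,y1) in B.items():print(n,t,round(float(cv2.absdiff(a[y0:y1,x0:x1],b[y0:y1,x0:x1]).mean()),1))
if np.abs(k.mean(0)).max()<2: print(job_done())
E
```

```text
29.575 [0.59919785 0.02013037 0.26333311] [-0.24035726  0.40805104 -0.53860801]
[[64.1, 49.4], [64.1, -49.5], [-65.2, -52.2], [-65.2, 49.9]] [-0.56110229 -0.59470039] (array([0.56881556, 0.01534135]), np.float64(7.4786197636911425), array([0.09884006, 0.129277  , 0.1021465 , 0.12924898]))
scene oil 1.4
scene can 1.4
scene alt 7.0
side oil 2.9
side alt 3.1
side wrench 9.7
the job is handed in; nothing more can be done
None
```

The job is handed in: the spacer is squared on the housing, and the cover is laid on the spacer and released. It took about 30 s of the 72 s.

**Spacer:** I slid it square with the open fingers from the four sides, using the housing's own faces as the stop. The camera and the finger contacts put its centre within 0.7 mm of each other. Yaw was 7.3° from the camera and 7.0° from the contacts.

**Cover:** I took it by the lug and set it down gently, with about 16 N at touchdown. A final push from the robot's side met only the housing's stop, so any overhang there is at most about 0.5 mm. The last wrist picture puts the cover's centre about 0.6 mm from target in each direction, with yaw within about 0.5°.

**Disagreements:**
- **Cover corner:** Before that final push, one edge in the side view looked about 2 mm out. Neither the wrist picture nor the contact push confirmed it. My 12 pictures were used up, so the last checks were numeric only.
- **Fixed-camera cover outlines:** These were unreliable in the shadow, and I did not use them.
- **Bystanders:** The oil filter and spray can image patches hardly changed from the start. The alternator patch in the scene view (7.0) and the wrench patch (9.7) changed more. I put that down to the arm and its shadow, as nothing went near them, but I did not check it further.

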